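Open the combination safe on the lab bench

TASK

Open the small grey combination safe to get at the reference weight inside: with the bar knob turn the dial's pointer left to the 12th mark, then right through zero to the 4th mark on the right of zero, each to within one mark, then slowly left again until you feel the lock stop the dial just past zero. Stop there without forcing it, leave the dial so, and slide the hatch beside it fully back by its handle. Do not knock over or push aside the glassware around the safe.

Things in the scene. Friction and masses are not known exactly. Their poses are not given: they have to be found in the camera images.
- safe: Small grey steel combination safe, fixed to the bench, 190 mm deep (x), 280 mm wide (y), 74 mm high; origin under its centre on the bench, x away from its front edge (level), y to its left. The dial sits on the left part of the top at y = +70 mm, the sliding hatch on the right part.
- dial_centre (a point): Centre of the dial on the safe's top face, 74 mm above the bench. Round the dial lies a fixed dark scale ring, 124 mm across, 2 mm thick, with 60 white marks (6 degrees = 0.105 rad each, every fifth longer); zero is on the far side (+x of the safe), shown by two heavy strokes outside the ring.
- dial (a joint): Angle of the dial, rad: 0 = pointer at zero, positive = turned left (counter-clockwise from above); 12th mark left = +1.257, 4th right = -0.419, each good to 0.12; overshoot spoils it. Friction 0.05 to 0.1 N m, stays where left. After both numbers the last left turn is stopped by the lock somewhere between -0.05 and +0.40; only then is the hatch free. If it passes 0.45 unstopped, start over.
- knob (a point): Middle of the dial's black bar knob, which turns with it: 44 mm long, 16 wide, 34 high, standing on a steel disc 98 mm across. Point on the dial's axis, 98 mm above the bench (knob top at 116, disc top at 82). Its x runs along the bar towards the pointer (thin black line on the disc, white line on the knob's front half); grip its two long faces.
- stop (a joint): Strain of the lock's stop inside the safe, m (noise about 0.5 mm): near 0 unloaded; a spring of 3 N/mm that the dial presses at 50 mm radius once the lock has stopped it, so each 1 mm = 0.02 rad of further turning = 0.15 N m. Beyond 3 mm (0.45 N m, either way) the lock is spoilt. The stop counts as felt from 0.6 mm (0.1 N m).
- hatch (a joint): Travel of the hatch, m: 0 closed, 0.080 fully back (towards the safe's +x). Slides against about 1.5 N of friction and stays; until the lock has let go it is blocked after 1.5 mm.
- hatch_handle (a point): Middle of the hatch's black handle bar, 12 mm thick (x), 50 mm wide (y), 30 mm high, standing on the 5 mm aluminium hatch plate (98 x 122 mm); this point is 84 mm above the bench, the handle's top 14 mm higher and its foot 16 mm lower. Moves with the hatch; x is the opening direction.
- beaker_25: Small glass beaker, 38 mm wide, 48 mm high, loose in front of the safe; origin at its foot.
- crucible: White porcelain crucible, 40 mm wide, 31 mm high, loose behind the safe; origin at its foot.
- vial: Glass vial with black cap, 20 mm wide, 54 mm high, loose behind the safe's dial side; origin at its foot.
- flask: Conical flask, 50 mm wide, 76 mm high, loose to the left of the safe; origin at its foot.

How it is judged:
By the outcome, as a careful person would: the job done as asked, in the order asked, and still so for the second after the job is handed in, with the robot touching nothing.
It also fails if it takes over 67 s, if anything falls off the work surface, if the arm or the gripper's body presses on something with over 40 N, if the wrist force passes 120 N, or if a joint passes its speed limit or range.

ROBOT

A 6-joint arm with a two-finger parallel gripper is mounted at the origin on a cart in front of the work surface, level with it; the furniture and walls round the work are solid. World frame = base frame: x ahead of the robot, y to its left, z up, the work surface at z = 0. Lengths are in mm, angles in rad, forces in N, time in s.
With the tool pointing down it reaches from about 275 to 1000 mm from the base axis. Payload 8.4 kg.
Tool frame: the origin (TCP) lies at the very end of the fingers, on their centre line; the grasp point (between the pads) lies 19 mm behind it (r.pinch_z is the distance from the TCP to the grasp point, in mm); z points along the fingers, y is the line along which they close (so a half turn about z gives the same grasp; the last joint's range is limited). The gripper opens to 85 mm and grips with 20 to 120 N. Pads are 22 mm wide; open, the fingers measure 114 mm over their backs; the gripper's body (76 mm by 85 mm) begins 54 mm behind the grasp point. The pads swing forward as they close: fully open they stand 13 mm farther back than shut.
Start: joints at [-1.274, 0.353, 1.633, -0, 1.155, -0.002], TCP at [183.982, -597.309, 231.281] pointing down, gripper open.
Joint ranges: [-2.63, 2.63], [-0.92, 2.1], [0.06, 2.66], [-1.3, 4.44], [0, 2.69], [-3.02, 3.02]. Speed limits (rad/s): [2.22, 2.22, 2.79, 3.14, 3.14, 3.14].

INTERFACE

Orientations are given as [roll, pitch, yaw] about the fixed x, y, z axes, in that order (R = Rz(yaw) Ry(pitch) Rx(roll)).
In Python, from rig import r gives the robot as it stands.
- The arm moves only by the tool carry_out, never from a script. Its argument "series" is a list of rows, each a list of 7 numbers: the turn, a rotation vector about the tool's x, y, z as a fraction of full scale, then the shift along the tool's x, y, z as a fraction of full scale, then the gripper command: -1 is fully open, 1 is shut, values between are in proportion. A call has 1 to 8 rows; each row is the pose to reach, as a shift and turn from the pose commanded when the call began, along the tool's axes at that moment, turning the shorter way round; what a row does not reach only later rows make up. Full scale, the value 1, is 0.25 m for a shift and pi rad for a turn. A row lasts 1/8 s, in which the tool goes at most 62.5 mm and 10.7 degrees, less where a joint would pass 70% of its speed; a pose out of reach is approached as far as the arm can. A call with a number of a shift or a turn outside -1 to 1 is refused whole. A call with a gripper value outside its range is refused whole. The fingers move at their own pace and stop on an object; "force" is the grip in N (left out, the last holds). Time passes only in rows, so rows that repeat a pose let the fingers close. It gives the time, the measured TCP pose, the force, the opening and the grip force at its end, in the units of the state.
- r.sense(): the state, without advancing time (a new reading comes with each control period).
- r.grab_frame(name): name is "scene" or "top"; returns the picture (420x560x3 uint8, red, green, blue); there is no depth.
- r.get_calibration(name): a dict with "K" (3x3 intrinsics, pixels), "pose" (4x4, takes a point from camera to world coordinates). Camera axes: x right, y up, looking along -z (the intrinsics and any distortion apply to the point x, -y, -z); pixel columns grow to the right and rows downward; lengths in mm; the calibration is good to about 2 mm. A picture is of the moment at which its call begins. get_calibration takes no time and is no camera call.
- r.sign_off(): hands the job in; it is judged then, once.
Trained networks look in the newest picture that a camera, given by its name, has taken for a name from the list of things; names that differ only in an ending like _2 or _b are one class to them, and where a whole thing is asked for, a point or a joint stands for the part that bears it (a point fixed in the world has none). Each returns a list of dicts, best first, with "score" (0 to 1); they miss things now and then, are a little off and sometimes report something else, mostly with a low value. They report only what shows in the picture. A call takes as long as a camera call.
- r.silhouettes(camera, label): "region" (420x560 bool, what is visible of it) and "position" ([row, column] in pixels, amid what is visible of it).
The state is a dict: "clock": time; "qpos": joint angles; "qvel": joint speeds; "joint_efforts": joint torques, N m; "eef_pos": TCP position; "tcp_rot": TCP orientation; "contact_force": force on the tool from outside, world axes, zero at the start; "wrist_torque": the same for the moment, N m; "opening": opening from 0.0 (shut) to 1.0 (fully open); "grasp_force": force on a finger pad.
Only numpy, scipy, OpenCV 4.12 (cv2) and the standard library are available. Lean on these libraries where they do the work, as an engineer would, in place of code of your own. Each camera call takes 0.05 s, during which the arm holds its last target. There are 200 camera calls.

## Working session

There is one attempt and no reset: what is moved stays moved. The work goes in short steps, Python scripts to look and compute and a tool call to move; the robot and the scene stay as the last step left them, time stands still between calls to the robot, and variables do not carry over. Pictures are saved under pics/ and viewed, at most 10 in all, crops included, and the job is handed in when it is done.

Besides the shell and the picture viewer there is one more tool, called after "Call:" as name([rows], argument=value, ...), one row to a line, values as JSON. carry_out: Moves the arm, as the interface text tells. Its arguments: {"type":"object","properties":{"series":{"type":"array"},"force":{"type":"number"}},"required":["series"]}

```bash
ls; mkdir -p pics
cat > h.py <<'E'
import numpy as np, cv2
from rig import r
from scipy.spatial.transform import Rotation as R
def cam(n):
    c=r.get_calibration(n); return c,np.array(c["K"]),np.array(c["pose"])
def back(n,row,col,z):
    c,K,P=cam(n)
    d=np.array(c.get("dist",c.get("distortion",[0,0,0,0,0])),float)
    p=cv2.undistortPoints(np.array([[[col,row]]],float),K,d)[0,0]
    v=P[:3,:3]@np.array([p[0],-p[1],-1.]); o=P[:3,3]
    return o+v*(z-o[2])/v[2]
def proj(n,X):
    c,K,P=cam(n)
    d=np.array(c.get("dist",c.get("distortion",[0,0,0,0,0])),float)
    q=P[:3,:3].T@(np.array(X,float)-P[:3,3]); q=np.array([q[0],-q[1],-q[2]])
    return cv2.projectPoints(q.reshape(1,1,3),np.zeros(3),np.zeros(3),K,d)[0][0,0]
E
python3 - <<'E'
from h import *
for n in("scene","top"):
    im=r.grab_frame(n); cv2.imwrite(f"pics/{n}0.png",im[:,:,::-1])
    c=r.get_calibration(n); print(n,list(c),c["K"],np.round(c["pose"],3).tolist())
for n,z in(("safe",74),("dial",82),("knob",116),("hatch",79),("hatch_handle",98),("beaker_25",24),("crucible",15),("vial",50),("flask",40)):
    for cn in("top","scene"):
        for d in r.silhouettes(cn,n)[:2]:
            print(n,cn,round(d["score"],2),np.round(d["position"]),d["region"].sum(),np.round(back(cn,*d["position"],z)))
print(r.sense())
E
```

```text
pics
scene ['K', 'pose'] [[466.8156715    0.         278.77574797]
 [  0.         466.8156715  215.45085164]
 [  0.           0.           1.        ]] [[0.888, 0.335, -0.315, 254.214], [-0.46, 0.645, -0.61, -511.371], [-0.002, 0.686, 0.727, 766.261], [0.0, 0.0, 0.0, 1.0]]
top ['K', 'pose'] [[501.34612426   0.         273.4850584 ]
 [  0.         501.34612426 205.27669735]
 [  0.           0.           1.        ]] [[-0.002, 0.991, -0.137, 455.435], [-1.0, -0.004, -0.008, 80.897], [-0.008, 0.137, 0.991, 999.928], [0.0, 0.0, 0.0, 1.0]]
safe top 0.63 [208. 316.] 14949 [578.   9.  74.]
safe scene 0.71 [250. 306.] 13204 [557. -35.  74.]
dial top 0.59 [219. 278.] 2151 [558.  79.  82.]
dial scene 0.96 [211. 282.] 1369 [561.  70.  82.]
knob top 0.64 [219. 281.] 2169 [553.  74. 116.]
knob scene 0.75 [208. 283.] 1394 [551.  47. 116.]
knob scene 0.34 [267. 312.] 2824 [ 529. -102.  116.]
hatch top 0.75 [223. 358.] 3463 [550. -68.  79.]
hatch scene 0.73 [267. 311.] 2779 [544. -77.  79.]
hatch scene 0.28 [246. 305.] 13442 [559. -30.  79.]
hatch_handle scene 0.94 [266. 312.] 2712 [538. -88.  98.]

[... 419 characters left out ...]
pos': array([-1.27439746e+00,  3.53000311e-01,  1.63341441e+00, -3.29477896e-05,
        1.15520446e+00, -2.39502556e-03]), 'qvel': array([ 7.60902082e-04,  9.95986181e-05, -4.03275078e-04,  3.18017969e-04,
       -8.29196004e-04, -1.88520907e-03]), 'joint_efforts': array([-3.14086545e-03, -6.05189252e+01, -3.42444670e+01, -3.12802367e-04,
        1.06477150e-03,  6.78306179e-06]), 'eef_pos': array([ 183.97065441, -597.30225149,  231.27459748]), 'tcp_rot': array([-3.14156606e+00,  3.00792287e-05,  2.98807200e-01]), 'contact_force': array([-0.2250779 , -0.74484867,  0.06884141]), 'wrist_torque': array([ 0.01218499, -0.03382308,  0.00538091]), 'grasp_force': 0.0, 'opening': 0.9985585474706553}
```

View pics/top0.png

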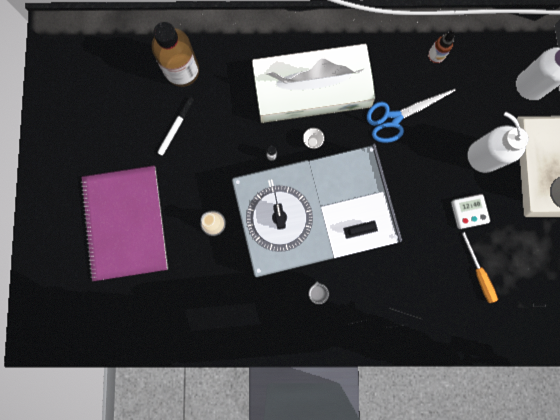

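View pics/scene0.png

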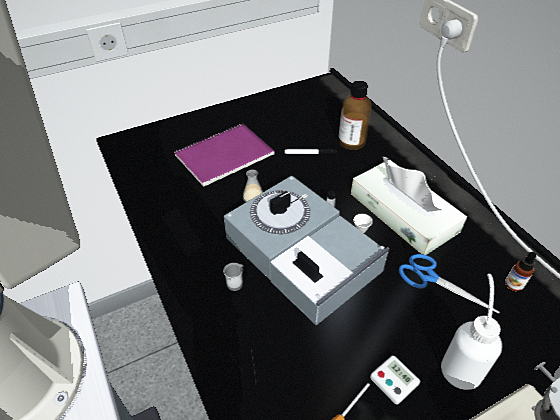

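The top view shows the dial near (279,218), its pointer roughly at zero, the handle bar at about (361,229), and the safe turned by about +0.2 rad. I'll measure the details next.

Run:
```python
from h import *
ims=[r.grab_frame("top").astype(float) for _ in range(4)]
im=np.mean(ims,0).astype(np.uint8)
# rectify planes: ortho views at z=82 around region
def ortho(z,x0,x1,y0,y1,s):
    pts=[(x1,y1),(x1,y0),(x0,y0),(x0,y1)]
    src=np.float32([proj("top",(x,y,z)) for x,y in pts])
    W,H=int((y1-y0)*s),int((x1-x0)*s)
    return cv2.warpPerspective(im,cv2.getPerspectiveTransform(src,np.float32([(0,0),(W,0),(W,H),(0,H)])),(W,H),flags=cv2.INTER_CUBIC)
a=ortho(76,470,680,-130,150,2.8)   # px = (150-y)*2.8, row=(680-x)*2.8
cv2.imwrite("pics/ortho.png",a[:,:,::-1])
```

```text
(no output)
```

View pics/ortho.png

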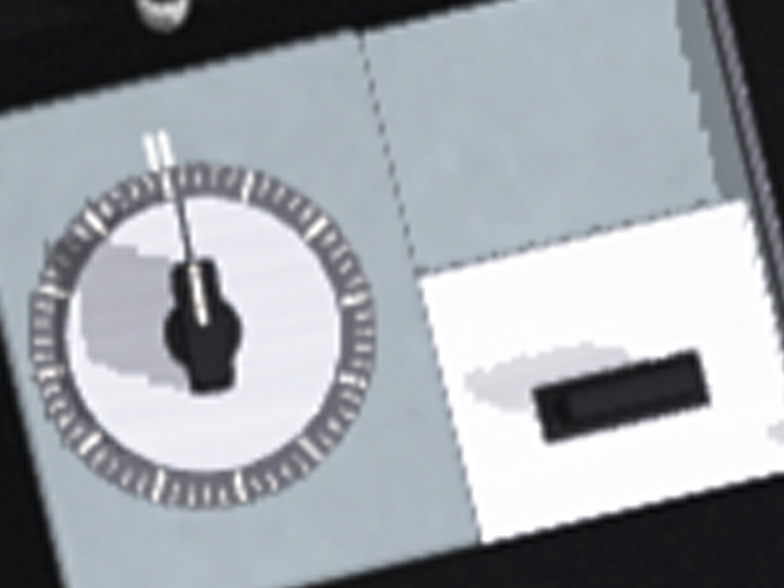

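The dial centre is at about (202,335) in the crop, which gives world (560.4, 77.7). The safe yaw is about 0.23 and the pointer about 0.21. The handle top is centred near (636,388), which gives world (539,-73).

```bash
cat >> h.py <<'E'
def go(x,y,z,yaw):
    s=r.sense(); p=np.array(s["eef_pos"]); A=R.from_euler("xyz",s["tcp_rot"])
    t=A.inv().apply(np.array([x,y,z])-p)/250
    w=(A.inv()*R.from_euler("xyz",[np.pi,0,yaw])).as_rotvec()/np.pi
    print("turn",w.round(4),"shift",t.round(4))
E
python3 - <<'E'
from h import *
im=r.grab_frame("scene"); u,v=proj("scene",(560,78,98)).astype(int)
u2,v2=proj("scene",(545,-72,84)).astype(int)
a=cv2.resize(im[v-35:v+35,u-45:u+45],None,fx=6,fy=6,interpolation=3)
b=cv2.resize(im[v2-35:v2+35,u2-45:u2+45],None,fx=6,fy=6,interpolation=3)
cv2.imwrite("pics/kz.png",cv2.resize(np.hstack([a,b]),(800,311))[:,:,::-1])
go(560.4,77.7,190,0.21)
E
```

```text
turn [-0.      0.      0.0283] shift [ 2.2338 -2.1371  0.1651]
```

View pics/kz.png

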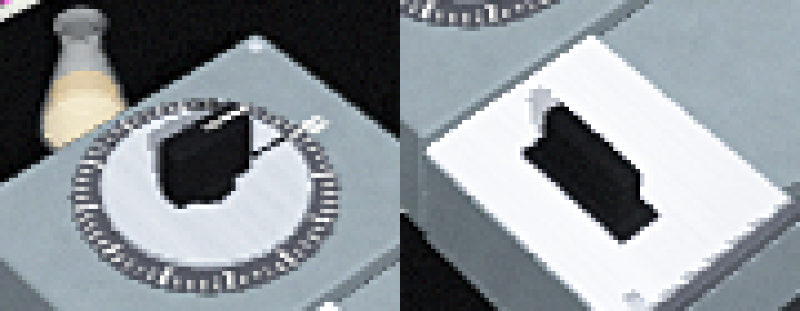

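The zoom shows the knob (200,155) as an upright bar on a low collar. The handle (590,170) stands on a thin foot. I'm moving over the dial.

Call:
carry_out([
  [0, 0, 0.0283, 0.745, -0.712, 0, -1],
  [0, 0, 0.0283, 0.745, -0.712, 0, -1],
  [0, 0, 0.0283, 0.745, -0.712, 0, -1],
  [0, 0, 0.0283, 0.745, -0.712, 0, -1],
  [0, 0, 0.0283, 0.745, -0.712, 0, -1],
], force=25)

```text
clock: 1.88
eef_pos: [310.8, -369.4, 231.4]
tcp_rot: [-3.141, -0.0, 0.213]
contact_force: [0.0, -0.5, -0.6]
opening: 1.0
grasp_force: 0.0
```

Call:
carry_out([
  [0, 0, 0, 0.745, -0.712, 0, -1],
  [0, 0, 0, 0.745, -0.712, 0, -1],
  [0, 0, 0, 0.745, -0.712, 0, -1],
  [0, 0, 0, 0.745, -0.712, 0, -1],
  [0, 0, 0, 0.745, -0.712, 0, -1],
])

```text
clock: 2.5
eef_pos: [456.7, -157.3, 231.5]
tcp_rot: [3.141, -0.001, 0.214]
contact_force: [-0.7, 0.5, 0.4]
opening: 1.004
grasp_force: 0.0
```

```bash
python3 -c "
from h import *
print(r.sense()['eef_pos'],r.sense()['tcp_rot']);go(560.4,77.7,190,0.21)"
```

```text
[ 456.66373549 -157.28716814  231.47181996] [ 3.14147044e+00 -1.02726226e-03  2.13769291e-01]
turn [ 0.     -0.0003  0.0012] shift [ 0.6047 -0.8305  0.1664]
```

Call:
carry_out([
  [0, 0, 0, 0.6047, -0.8305, 0.1664, -1],
  [0, 0, 0, 0.6047, -0.8305, 0.1664, -1],
  [0, 0, 0, 0.6047, -0.8305, 0.1664, -1],
  [0, 0, 0, 0.6047, -0.8305, 0.1664, -1],
  [0, 0, 0, 0.6047, -0.8305, 0.1664, -1],
  [0, 0, 0, 0.6047, -0.8305, 0.1664, -1],
  [0, 0, 0, 0.6047, -0.8305, 0.1664, -1],
])

```text
clock: 3.38
eef_pos: [558.9, 73.4, 189.8]
tcp_rot: [3.141, 0.0, 0.208]
contact_force: [0.8, -0.7, 0.0]
opening: 0.999
grasp_force: 0.0
```

```bash
python3 -c "
from h import *
s=r.sense();print(s['eef_pos'],s['tcp_rot'],s['wrist_torque'],s['qpos']);go(560.4,77.7,93,0.21)"
```

```text
[558.93624786  73.36576138 189.83665338] [3.14116242e+00 3.31407016e-04 2.08489520e-01] [-0.00521338 -0.0360417   0.01798256] [ 1.28129519e-01  3.02916847e-01  1.80631824e+00 -5.30414691e-04
  1.03265343e+00  1.49070818e+00]
turn [ 0.0001  0.0001 -0.0005] shift [ 0.0094 -0.0159  0.3873]
```

Call:
carry_out([
  [0, 0, 0, 0, 0, 0.2, -1],
  [0, 0, 0, 0, 0, 0.2, -1],
  [0, 0, 0, 0, 0, 0.2, -1],
  [0, 0, 0, 0, 0, 0.2, -1],
])

```text
clock: 3.88
eef_pos: [560.3, 74.8, 141.5]
tcp_rot: [3.141, -0.003, 0.209]
contact_force: [-1.0, -0.6, 0.6]
opening: 0.998
grasp_force: 0.0
```

Run:
```python
from h import *
s=r.sense();print(s['eef_pos'],s['tcp_rot'],s['wrist_torque']);go(560.4,77.7,93,0.21)
```

```text
[560.321229    74.83065196 141.47600989] [ 3.14135512e+00 -2.55713008e-03  2.09379012e-01] [ 0.00280962 -0.02406132  0.00263382]
turn [ 0.0001 -0.0008 -0.0002] shift [ 0.0022 -0.0112  0.1939]
```

Call:
carry_out([
  [0, 0, 0, 0.002, -0.011, 0.1, -1],
  [0, 0, 0, 0.002, -0.011, 0.194, -1],
  [0, 0, 0, 0.002, -0.011, 0.194, -1],
  [0, 0, 0, 0.002, -0.011, 0.194, -1],
])

```text
clock: 4.38
eef_pos: [560.1, 78.0, 92.5]
tcp_rot: [3.141, -0.002, 0.21]
contact_force: [0.5, -0.2, 0.8]
opening: 0.999
grasp_force: 0.0
```

Run:
```python
from h import *
s=r.sense();print(s['eef_pos'],s['tcp_rot'],s['wrist_torque'],s['contact_force']);go(560.4,77.7,93,0.21)
```

```text
[560.05962356  77.99088925  92.54369708] [ 3.14145660e+00 -1.71576368e-03  2.09933129e-01] [ 0.0971281  -0.02282304 -0.02735496] [ 0.53133284 -0.16959506  0.76615115]
turn [ 0.     -0.0005 -0.    ] shift [ 0.0011  0.0014 -0.0018]
```

Now I'll grip it.

Call:
carry_out([
  [0, 0, 0, 0, 0, 0, 1],
  [0, 0, 0, 0, 0, 0, 1],
  [0, 0, 0, 0, 0, 0, 1],
  [0, 0, 0, 0, 0, 0, 1],
  [0, 0, 0, 0, 0, 0, 1],
  [0, 0, 0, 0, 0, 0, 1],
  [0, 0, 0, 0, 0, 0, 1],
  [0, 0, 0, 0, 0, 0, 1],
], force=30)

```text
clock: 5.38
eef_pos: [559.0, 78.3, 91.5]
tcp_rot: [-3.141, 0.0, 0.21]
contact_force: [-2.4, 4.9, 5.1]
opening: 0.186
grasp_force: 33.3
```

Run:
```python
from h import *
for i in range(2):
    s=r.sense();print(s['eef_pos'],s['tcp_rot'],s['wrist_torque'],s['contact_force'],s['opening'],s['grasp_force']);r.grab_frame("top")
```

```text
[559.03261646  78.34518053  91.46383472] [-3.14093602e+00  1.14130760e-04  2.09761096e-01] [ 0.5926796   0.45404745 -0.03576854] [-2.35895161  4.87622248  5.05054721] 0.18599626406290606 33.317495584487915
[559.06767146  78.34682566  91.51734041] [-3.14095363e+00  1.79781087e-05  2.09760521e-01] [0.52211991 0.42146572 0.02853832] [-2.81688303  2.88128118  5.64274906] 0.17527791278667404 33.31845581531525
```

Call:
carry_out([
  [0, 0, -0.03, 0, 0, 0, 1],
  [0, 0, -0.06, 0, 0, 0, 1],
  [0, 0, -0.09, 0, 0, 0, 1],
  [0, 0, -0.12, 0, 0, 0, 1],
  [0, 0, -0.15, 0, 0, 0, 1],
  [0, 0, -0.18, 0, 0, 0, 1],
  [0, 0, -0.2, 0, 0, 0, 1],
  [0, 0, -0.2, 0, 0, 0, 1],
])

```text
clock: 6.48
eef_pos: [559.6, 77.4, 91.5]
tcp_rot: [3.14, -0.0, 0.838]
contact_force: [-0.0, -3.0, 4.6]
opening: 0.181
grasp_force: 33.2
```

```bash
cat > st.py <<'E'
from h import *
s=r.sense();print(s['clock'],s['eef_pos'],s['tcp_rot'],s['wrist_torque'],s['contact_force'],s['opening'],s['grasp_force'])
E
python3 st.py
```

```text
6.475 [559.64056299  77.38986747  91.52316232] [ 3.14042409e+00 -8.73469362e-05  8.38063640e-01] [-0.65060454 -0.07823413  0.01786785] [-0.04138179 -3.01218328  4.64174975] 0.18123275487917337 33.15728724002838
```

Call:
carry_out([
  [0, 0, -0.03, 0, 0, 0, 1],
  [0, 0, -0.06, 0, 0, 0, 1],
  [0, 0, -0.09, 0, 0, 0, 1],
  [0, 0, -0.12, 0, 0, 0, 1],
  [0, 0, -0.15, 0, 0, 0, 1],
  [0, 0, -0.18, 0, 0, 0, 1],
  [0, 0, -0.206, 0, 0, 0, 1],
  [0, 0, -0.206, 0, 0, 0, 1],
])

```text
clock: 7.48
eef_pos: [560.7, 76.9, 91.5]
tcp_rot: [3.139, 0.001, 1.485]
contact_force: [5.3, -7.9, 0.8]
opening: 0.173
grasp_force: 32.7
```

```bash
python3 st.py
python3 - <<'E'
from h import *
for n in("scene","top"):
    im=r.grab_frame(n); u,v=proj(n,(560,78,82)).astype(int)
    cv2.imwrite(f"pics/{n}1.png",cv2.resize(im[v-50:v+50,u-50:u+50],None,fx=4,fy=4,interpolation=3)[:,:,::-1])
a=cv2.imread("pics/scene1.png");b=cv2.imread("pics/top1.png");cv2.imwrite("pics/leg1.png",np.hstack([a,b]))
E
```

```text
7.475 [560.72882961  76.94804684  91.52644188] [3.13851909e+00 9.70043697e-04 1.48518441e+00] [-1.15315973 -0.69860654  0.02674087] [ 5.25648004 -7.85632256  0.76970512] 0.17317016126151216 32.7023720741272
```

View pics/leg1.png

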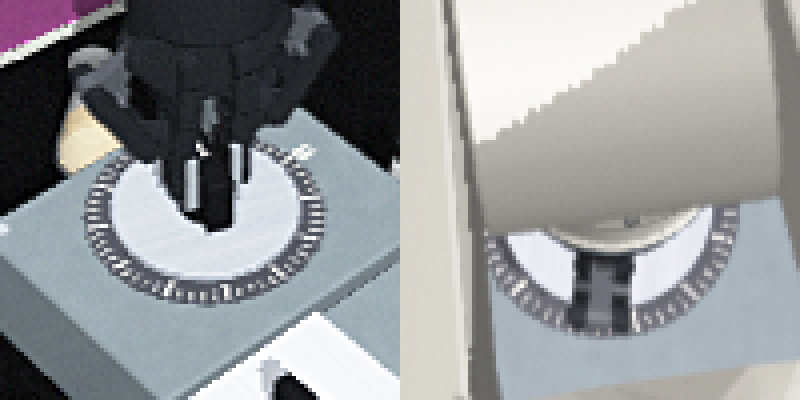

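The pointer is hidden under the gripper, but the tool yaw of 1.485 minus 0.23 gives a dial angle of +1.255. Now turning right to -0.419.

Call:
carry_out([
  [0, 0, 0.04, 0, 0, 0, 1],
  [0, 0, 0.08, 0, 0, 0, 1],
  [0, 0, 0.12, 0, 0, 0, 1],
  [0, 0, 0.16, 0, 0, 0, 1],
  [0, 0, 0.2, 0, 0, 0, 1],
  [0, 0, 0.24, 0, 0, 0, 1],
  [0, 0, 0.27, 0, 0, 0, 1],
  [0, 0, 0.27, 0, 0, 0, 1],
])

```text
clock: 8.57
eef_pos: [559.4, 77.7, 91.5]
tcp_rot: [3.141, -0.0, 0.634]
contact_force: [-1.3, -3.0, 5.8]
opening: 0.178
grasp_force: 33.4
```

Call:
carry_out([
  [0, 0, 0.04, 0, 0, 0, 1],
  [0, 0, 0.08, 0, 0, 0, 1],
  [0, 0, 0.12, 0, 0, 0, 1],
  [0, 0, 0.16, 0, 0, 0, 1],
  [0, 0, 0.2, 0, 0, 0, 1],
  [0, 0, 0.23, 0, 0, 0, 1],
  [0, 0, 0.26, 0, 0, 0, 1],
  [0, 0, 0.262, 0, 0, 0, 1],
])

```text
clock: 9.57
eef_pos: [559.0, 79.1, 91.5]
tcp_rot: [-3.14, 0.0, -0.19]
contact_force: [-2.5, 6.6, 6.0]
opening: 0.181
grasp_force: 33.4
```

```bash
python3 st.py
```

```text
9.575 [559.02791903  79.07698668  91.49084829] [-3.13998089e+00  4.92802038e-04 -1.89532140e-01] [ 0.99565949  0.49868041 -0.00455021] [-2.48195767  6.60793854  6.02331506] 0.18080653957194284 33.41110825538635
```

Call:
carry_out([
  [0, 0, -0.015, 0, 0, 0, 1],
  [0, 0, -0.03, 0, 0, 0, 1],
  [0, 0, -0.045, 0, 0, 0, 1],
  [0, 0, -0.06, 0, 0, 0, 1],
  [0, 0, -0.075, 0, 0, 0, 1],
  [0, 0, -0.09, 0, 0, 0, 1],
  [0, 0, -0.1, 0, 0, 0, 1],
  [0, 0, -0.105, 0, 0, 0, 1],
])

```text
clock: 10.58
eef_pos: [559.0, 78.5, 91.5]
tcp_rot: [-3.141, 0.0, 0.143]
contact_force: [-3.4, 3.3, 6.4]
opening: 0.182
grasp_force: 33.6
```

```bash
cat > tq.py <<'E'
from h import *
t=[]
for i in range(3):
    s=r.sense(); t.append([s['wrist_torque'][2],s['joint_efforts'][5]]); y=s['tcp_rot'][2]; r.grab_frame("top")
print("yaw",round(y,4),"dial",round(y-.23,4),"tz",np.round(t,3).tolist(),"F",np.round(s['contact_force'],1))
E
python3 tq.py
```

```text
yaw 0.1424 dial -0.0876 tz [[-0.065, 0.028], [-0.049, 0.03], [0.027, -0.151]] F [-2.3  2.9  7.2]
```

Call:
carry_out([
  [0, 0, -0.004, 0, 0, 0, 1],
  [0, 0, -0.008, 0, 0, 0, 1],
])

```text
clock: 10.98
eef_pos: [559.0, 78.5, 91.5]
tcp_rot: [-3.141, 0.0, 0.167]
contact_force: [-1.6, 2.7, 6.0]
opening: 0.178
grasp_force: 33.6
```

```bash
python3 tq.py
```

```text
yaw 0.1674 dial -0.0626 tz [[-0.089, 0.094], [-0.035, 0.035], [-0.024, -0.13]] F [-2.1  2.   7.4]
```

Call:
carry_out([
  [0, 0, -0.004, 0, 0, 0, 1],
  [0, 0, -0.008, 0, 0, 0, 1],
])

```text
clock: 11.38
eef_pos: [559.0, 78.4, 91.5]
tcp_rot: [-3.141, 0.0, 0.193]
contact_force: [-1.9, 2.5, 5.9]
opening: 0.179
grasp_force: 33.6
```

```bash
python3 tq.py
```

```text
yaw 0.1925 dial -0.0375 tz [[-0.112, 0.091], [-0.05, 0.032], [-0.021, -0.133]] F [-2.   2.6  6.8]
```

Call:
carry_out([
  [0, 0, -0.004, 0, 0, 0, 1],
  [0, 0, -0.008, 0, 0, 0, 1],
])

```text
clock: 11.78
eef_pos: [559.0, 78.4, 91.5]
tcp_rot: [-3.141, 0.0, 0.218]
contact_force: [-2.2, 2.3, 7.5]
opening: 0.18
grasp_force: 33.6
```

```bash
python3 tq.py
```

```text
yaw 0.2177 dial -0.0123 tz [[-0.043, 0.087], [-0.015, 0.031], [-0.014, -0.136]] F [-2.4  3.2  5.4]
```

Call:
carry_out([
  [0, 0, -0.004, 0, 0, 0, 1],
  [0, 0, -0.008, 0, 0, 0, 1],
])

```text
clock: 12.18
eef_pos: [559.0, 78.3, 91.5]
tcp_rot: [-3.141, 0.0, 0.243]
contact_force: [-2.4, 1.6, 6.1]
opening: 0.186
grasp_force: 33.6
```

```bash
python3 tq.py
```

```text
yaw 0.2428 dial 0.0128 tz [[-0.07, 0.087], [-0.061, 0.027], [-0.015, -0.139]] F [-3.   2.2  6.5]
```

Call:
carry_out([
  [0, 0, -0.004, 0, 0, 0, 1],
  [0, 0, -0.008, 0, 0, 0, 1],
])

```text
clock: 12.58
eef_pos: [559.0, 78.3, 91.5]
tcp_rot: [-3.141, 0.0, 0.268]
contact_force: [-2.6, 2.2, 7.6]
opening: 0.182
grasp_force: 33.6
```

```bash
python3 tq.py
```

```text
yaw 0.2679 dial 0.0379 tz [[-0.112, 0.083], [-0.01, 0.024], [-0.022, -0.142]] F [-2.6  1.5  6.7]
```

Call:
carry_out([
  [0, 0, -0.004, 0, 0, 0, 1],
  [0, 0, -0.008, 0, 0, 0, 1],
])

```text
clock: 12.98
eef_pos: [559.1, 78.2, 91.5]
tcp_rot: [-3.141, -0.0, 0.293]
contact_force: [-2.4, 0.6, 5.7]
opening: 0.18
grasp_force: 33.6
```

```bash
python3 tq.py
```

```text
yaw 0.2931 dial 0.0631 tz [[-0.041, 0.088], [-0.043, 0.031], [-0.011, -0.138]] F [-1.9  0.6  6.5]
```

Call:
carry_out([
  [0, 0, -0.004, 0, 0, 0, 1],
  [0, 0, -0.008, 0, 0, 0, 1],
])

```text
clock: 13.38
eef_pos: [559.1, 78.2, 91.5]
tcp_rot: [-3.141, -0.0, 0.318]
contact_force: [-3.1, 1.3, 5.5]
opening: 0.177
grasp_force: 33.5
```

```bash
python3 tq.py
```

```text
yaw 0.3184 dial 0.0884 tz [[-0.013, 0.134], [-0.036, 0.076], [-0.004, -0.091]] F [-2.9  0.5  6.4]
```

Call:
carry_out([
  [0, 0, -0.002, 0, 0, 0, 1],
  [0, 0, -0.004, 0, 0, 0, 1],
])

```text
clock: 13.78
eef_pos: [559.1, 78.2, 91.5]
tcp_rot: [-3.141, 0.0, 0.331]
contact_force: [-1.8, 1.1, 6.9]
opening: 0.182
grasp_force: 33.4
```

```bash
python3 tq.py
```

```text
yaw 0.3309 dial 0.1009 tz [[-0.009, 0.091], [0.007, 0.072], [0.031, -0.012]] F [-2.5  1.4  6.7]
```

Call:
carry_out([
  [0, 0, -0.002, 0, 0, 0, 1],
  [0, 0, -0.004, 0, 0, 0, 1],
])

```text
clock: 14.18
eef_pos: [559.1, 78.1, 91.5]
tcp_rot: [-3.141, -0.0, 0.344]
contact_force: [-1.7, -0.2, 6.2]
opening: 0.181
grasp_force: 33.4
```

```bash
python3 tq.py
```

```text
yaw 0.3436 dial 0.1136 tz [[0.069, 0.146], [0.095, 0.119], [0.105, 0.036]] F [-1.7  0.5  5.9]
```

Call:
carry_out([
  [0, 0, -0.001, 0, 0, 0, 1],
  [0, 0, -0.002, 0, 0, 0, 1],
])

```text
clock: 14.58
eef_pos: [559.1, 78.1, 91.5]
tcp_rot: [-3.141, -0.0, 0.35]
contact_force: [-2.8, 0.2, 6.9]
opening: 0.178
grasp_force: 33.4
```

```bash
python3 tq.py; python3 tq.py
```

```text
yaw 0.3497 dial 0.1197 tz [[0.005, 0.077], [0.047, 0.074], [0.081, 0.037]] F [-2.3  0.   5.4]
yaw 0.3497 dial 0.1197 tz [[0.077, 0.06], [0.092, 0.068], [0.052, 0.069]] F [-1.8  0.1  6.7]
```

Call:
carry_out([
  [0, 0, -0.002, 0, 0, 0, 1],
  [0, 0, -0.004, 0, 0, 0, 1],
  [0, 0, -0.004, 0, 0, 0, 1],
  [0, 0, -0.004, 0, 0, 0, 1],
])

```text
clock: 15.38
eef_pos: [559.1, 78.1, 91.5]
tcp_rot: [-3.141, -0.0, 0.362]
contact_force: [-2.5, 1.2, 6.7]
opening: 0.178
grasp_force: 33.4
```

```bash
python3 tq.py; python3 tq.py
```

```text
yaw 0.3622 dial 0.1322 tz [[0.013, 0.029], [0.005, 0.03], [0.066, 0.03]] F [-2.5  1.   7.8]
yaw 0.3621 dial 0.1321 tz [[0.001, 0.03], [0.027, 0.03], [0.061, 0.03]] F [-2.4  1.6  6.7]
```

Call:
carry_out([
  [0, 0, -0.004, 0, 0, 0, 1],
  [0, 0, -0.008, 0, 0, 0, 1],
  [0, 0, -0.008, 0, 0, 0, 1],
  [0, 0, -0.008, 0, 0, 0, 1],
  [0, 0, -0.008, 0, 0, 0, 1],
])

```text
clock: 16.3
eef_pos: [559.1, 78.0, 91.5]
tcp_rot: [-3.141, -0.0, 0.387]
contact_force: [-1.8, 0.2, 6.4]
opening: 0.177
grasp_force: 33.4
```

```bash
python3 tq.py
```

```text
yaw 0.3873 dial 0.1573 tz [[0.068, 0.042], [0.092, 0.042], [0.027, 0.042]] F [-1.3  0.8  6.3]
```

Call:
carry_out([
  [0, 0, -0.004, 0, 0, 0, 1],
  [0, 0, -0.008, 0, 0, 0, 1],
  [0, 0, -0.008, 0, 0, 0, 1],
  [0, 0, -0.008, 0, 0, 0, 1],
  [0, 0, -0.008, 0, 0, 0, 1],
])

```text
clock: 17.08
eef_pos: [559.1, 78.0, 91.5]
tcp_rot: [-3.141, 0.0, 0.412]
contact_force: [-2.0, 0.4, 6.3]
opening: 0.179
grasp_force: 33.4
```

```bash
python3 tq.py
```

```text
yaw 0.4124 dial 0.1824 tz [[0.053, 0.038], [0.07, 0.038], [0.085, 0.038]] F [-2.1 -0.1  6.4]
```

Call:
carry_out([
  [0, 0, -0.004, 0, 0, 0, 1],
  [0, 0, -0.008, 0, 0, 0, 1],
  [0, 0, -0.008, 0, 0, 0, 1],
  [0, 0, -0.008, 0, 0, 0, 1],
  [0, 0, -0.008, 0, 0, 0, 1],
])

```text
clock: 17.85
eef_pos: [559.2, 78.0, 91.5]
tcp_rot: [-3.141, -0.0, 0.437]
contact_force: [-1.3, -0.4, 5.3]
opening: 0.18
grasp_force: 33.6
```

```bash
python3 tq.py
```

```text
yaw 0.4374 dial 0.2074 tz [[-0.077, -0.081], [-0.122, -0.081], [-0.063, -0.082]] F [-1.3  0.5  7.3]
```

Call:
carry_out([
  [0, 0, -0.0015, 0, 0, 0, 1],
  [0, 0, -0.003, 0, 0, 0, 1],
  [0, 0, -0.003, 0, 0, 0, 1],
  [0, 0, -0.003, 0, 0, 0, 1],
  [0, 0, -0.003, 0, 0, 0, 1],
])

```text
clock: 18.62
eef_pos: [559.2, 78.0, 91.5]
tcp_rot: [-3.141, -0.0, 0.447]
contact_force: [-2.2, -0.2, 6.2]
opening: 0.184
grasp_force: 33.7
```

```bash
python3 tq.py
```

```text
yaw 0.4466 dial 0.2166 tz [[-0.195, -0.15], [-0.056, -0.15], [-0.145, -0.15]] F [-1.5  0.2  6.3]
```

Call:
carry_out([
  [0, 0, -0.001, 0, 0, 0, 1],
  [0, 0, -0.002, 0, 0, 0, 1],
  [0, 0, -0.002, 0, 0, 0, 1],
  [0, 0, -0.002, 0, 0, 0, 1],
  [0, 0, -0.002, 0, 0, 0, 1],
])

```text
clock: 19.4
eef_pos: [559.2, 78.0, 91.5]
tcp_rot: [-3.141, -0.0, 0.453]
contact_force: [-2.3, -1.7, 6.3]
opening: 0.181
grasp_force: 33.9
```

```bash
python3 tq.py
```

```text
yaw 0.4528 dial 0.2228 tz [[-0.229, -0.188], [-0.208, -0.188], [-0.153, -0.188]] F [-1.9  0.1  6. ]
```

The torque now rises at 7.5 N m/rad, which is exactly the lock spring, so the stop is felt at about 0.2 N m. I'll release and lift.

Call:
carry_out([
  [0, 0, 0, 0, 0, 0, -1],
  [0, 0, 0, 0, 0, 0, -1],
  [0, 0, 0, 0, 0, 0, -1],
  [0, 0, 0, 0, 0, 0, -1],
  [0, 0, 0, 0, 0, 0, -1],
  [0, 0, 0, 0, 0, 0, -1],
  [0, 0, 0, 0, 0, 0, -1],
  [0, 0, 0, 0, 0, 0, -1],
])

```text
clock: 20.55
eef_pos: [559.2, 77.9, 91.2]
tcp_rot: [-3.142, -0.0, 0.455]
contact_force: [-0.8, 0.5, 1.3]
opening: 1.001
grasp_force: 0.0
```

Call:
carry_out([
  [0, 0, 0, 0, 0, -0.1, -1],
  [0, 0, 0, 0, 0, -0.25, -1],
  [0, 0, 0, 0, 0, -0.32, -1],
  [0, 0, 0, 0, 0, -0.32, -1],
])

```text
clock: 21.05
eef_pos: [559.9, 78.0, 172.1]
tcp_rot: [3.141, -0.002, 0.455]
contact_force: [0.5, 0.0, 0.3]
opening: 1.0
grasp_force: 0.0
```

```bash
python3 st.py; python3 -c "
from h import *
go(542,-72.5,165,1.8)
go(542,-72.5,165,-1.34)"
```

```text
21.05 [559.92617591  77.98419254 172.13455058] [ 3.14080692e+00 -2.34454528e-03  4.54954470e-01] [-0.00273539  0.01784538 -0.02348678] [0.48798449 0.0007505  0.29514454] 0.9997053242331786 0.0
turn [ 0.0007 -0.0005 -0.4281] shift [-0.329   0.5092  0.0282]
turn [-5.000e-04 -8.000e-04  5.714e-01] shift [-0.329   0.5092  0.0282]
```

Call:
carry_out([
  [0, 0, -0.428, -0.329, 0.509, 0, -1],
  [0, 0, -0.428, -0.329, 0.509, 0, -1],
  [0, 0, -0.428, -0.329, 0.509, 0, -1],
  [0, 0, -0.428, -0.329, 0.509, 0, -1],
  [0, 0, -0.428, -0.329, 0.509, 0, -1],
  [0, 0, -0.428, -0.329, 0.509, 0, -1],
  [0, 0, -0.428, -0.329, 0.509, 0, -1],
  [0, 0, -0.428, -0.329, 0.509, 0, -1],
])

```text
clock: 22.05
eef_pos: [540.3, -72.5, 169.4]
tcp_rot: [-3.139, -0.001, 1.803]
contact_force: [0.3, -0.1, 0.1]
opening: 0.999
grasp_force: 0.0
```

Run:
```python
from h import *
s=r.sense();print(s['eef_pos'],s['tcp_rot'],s['clock'])
for n in("scene","top"):
    im=r.grab_frame(n); u,v=proj(n,(550,0,82)).astype(int)
    cv2.imwrite(f"pics/{n}2.png",cv2.resize(im[v-75:v+75,u-66:u+67],(400,451),interpolation=3)[:,:,::-1])
a=cv2.imread("pics/scene2.png");b=cv2.imread("pics/top2.png");cv2.imwrite("pics/pre.png",np.hstack([a,b]))
go(542,-72.5,80,1.8)
```

```text
[540.26242519 -72.45261637 169.412636  ] [-3.13931312e+00 -8.80411253e-04  1.80334336e+00] 22.05
turn [-0.0007 -0.0003  0.    ] shift [-0.002   0.0073  0.3584]
```

View pics/pre.png

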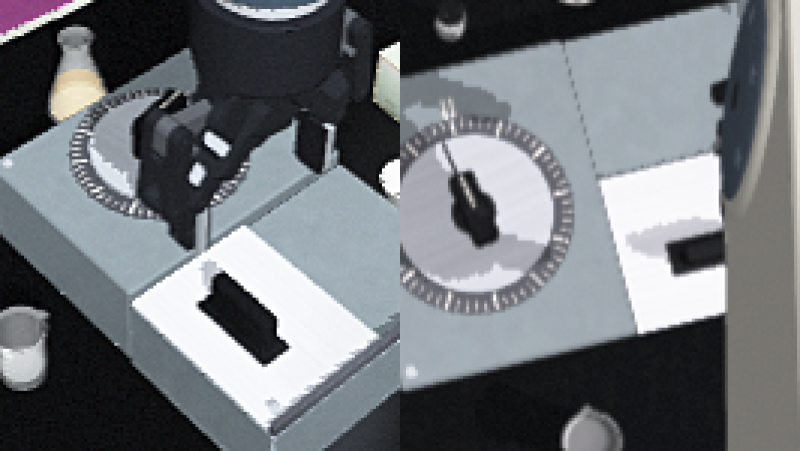

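The top crop (465,195) shows the pointer about two marks left of zero, as expected. The handle (240,310 in the left crop) is free. I'm descending to grip it.

Call:
carry_out([
  [0, 0, 0, 0, 0.003, 0.15, -1],
  [0, 0, 0, 0, 0.003, 0.28, -1],
  [0, 0, 0, 0, 0.003, 0.355, -1],
  [0, 0, 0, 0, 0.003, 0.355, -1],
])

```text
clock: 22.65
eef_pos: [540.2, -72.2, 80.3]
tcp_rot: [-3.138, -0.002, 1.798]
contact_force: [0.1, 0.5, -0.1]
opening: 0.999
grasp_force: 0.0
```

Call:
carry_out([
  [0, 0, 0, 0, 0, 0, 1],
  [0, 0, 0, 0, 0, 0, 1],
  [0, 0, 0, 0, 0, 0, 1],
  [0, 0, 0, 0, 0, 0, 1],
  [0, 0, 0, 0, 0, 0, 1],
  [0, 0, 0, 0, 0, 0, 1],
  [0, 0, 0, 0, 0, 0, 1],
  [0, 0, 0, 0, 0, 0, 1],
], force=25)

```text
clock: 23.65
eef_pos: [542.1, -72.4, 82.9]
tcp_rot: [3.141, 0.0, 1.8]
contact_force: [-1.8, 0.4, 6.4]
opening: 0.13
grasp_force: 28.5
```

```bash
python3 st.py
```

```text
23.65 [542.1315915  -72.40576999  82.92861374] [3.14115860e+00 2.09498175e-04 1.79975046e+00] [0.05397812 0.27045623 0.16413817] [-1.79433025  0.37856728  6.3619434 ] 0.12959961631074596 28.523277640342712
```

Call:
carry_out([
  [0, 0, 0, 0, 0.01, 0, 1],
  [0, 0, 0, 0, 0.02, 0, 1],
  [0, 0, 0, 0, 0.02, 0, 1],
])

```text
clock: 24.02
eef_pos: [547.3, -71.2, 82.9]
tcp_rot: [3.141, 0.0, 1.8]
contact_force: [-0.2, 0.5, 5.1]
opening: 0.128
grasp_force: 28.4
```

It slides freely (5 mm with no force), so I'll continue.

Call:
carry_out([
  [0, 0, 0, 0, 0.04, 0, 1],
  [0, 0, 0, 0, 0.09, 0, 1],
  [0, 0, 0, 0, 0.14, 0, 1],
  [0, 0, 0, 0, 0.19, 0, 1],
  [0, 0, 0, 0, 0.24, 0, 1],
  [0, 0, 0, 0, 0.27, 0, 1],
  [0, 0, 0, 0, 0.284, 0, 1],
  [0, 0, 0, 0, 0.284, 0, 1],
])

```text
clock: 25.02
eef_pos: [616.7, -54.5, 82.9]
tcp_rot: [3.14, -0.0, 1.8]
contact_force: [0.3, 3.9, 5.1]
opening: 0.126
grasp_force: 28.3
```

```bash
python3 st.py
```

```text
25.025 [616.68313271 -54.49380555  82.93063827] [ 3.14029272e+00 -4.62701648e-04  1.79964501e+00] [ 0.60386721 -0.04295338  0.16069873] [0.29677225 3.89074122 5.13520269] 0.12601260041463117 28.33408534526825
```

Call:
carry_out([
  [0, 0, 0, 0, 0.006, 0, 1],
  [0, 0, 0, 0, 0.012, 0, 1],
  [0, 0, 0, 0, 0.012, 0, 1],
  [0, 0, 0, 0, 0.012, 0, 1],
])

```text
clock: 25.52
eef_pos: [617.8, -54.2, 82.9]
tcp_rot: [-3.14, -0.001, 1.8]
contact_force: [-5.5, 2.4, 10.6]
opening: 0.132
grasp_force: 29.1
```

Call:
carry_out([
  [0, 0, 0, 0, 0.004, 0, 1],
  [0, 0, 0, 0, 0.008, 0, 1],
  [0, 0, 0, 0, 0.008, 0, 1],
  [0, 0, 0, 0, 0.008, 0, 1],
])

```text
clock: 26.02
eef_pos: [617.8, -54.2, 82.8]
tcp_rot: [-3.136, -0.001, 1.8]
contact_force: [-12.9, -0.4, 16.6]
opening: 0.131
grasp_force: 29.9
```

The force rises while the position holds, so the hatch is at its end stop. Releasing and retreating upward.

Call:
carry_out([
  [0, 0, 0, 0, 0, 0, -1],
  [0, 0, 0, 0, 0, 0, -1],
  [0, 0, 0, 0, 0, 0, -1],
  [0, 0, 0, 0, 0, 0, -1],
  [0, 0, 0, 0, 0, 0, -1],
  [0, 0, 0, 0, 0, 0, -1],
  [0, 0, 0, 0, 0, 0, -1],
  [0, 0, 0, 0, 0, 0, -1],
])

```text
clock: 27.02
eef_pos: [620.8, -54.0, 82.4]
tcp_rot: [3.142, 0.0, 1.8]
contact_force: [-0.4, 0.4, 0.1]
opening: 0.999
grasp_force: 0.0
```

Call:
carry_out([
  [0, 0, 0, 0, 0, -0.1, -1],
  [0, 0, 0, 0, 0, -0.3, -1],
  [0, 0, 0, 0, 0, -0.5, -1],
  [0, 0, 0, -0.4, -0.2, -0.6, -1],
  [0, 0, 0, -0.9, -0.4, -0.6, -1],
  [0, 0, 0, -0.9, -0.7, -0.6, -1],
  [0, 0, 0, -0.9, -0.9, -0.6, -1],
  [0, 0, 0, -0.9, -0.9, -0.6, -1],
])

```text
clock: 28.02
eef_pos: [466.5, -311.5, 231.9]
tcp_rot: [3.141, 0.0, 1.8]
contact_force: [-0.4, -0.6, 0.1]
opening: 0.997
grasp_force: 0.0
```

Run:
```python
from h import *
s=r.sense();print(s['eef_pos'],s['clock'],s['contact_force'])
im=r.grab_frame("top")
cv2.imwrite("pics/end.png",cv2.resize(im[110:330,170:430],None,fx=2.7,fy=2.7,interpolation=3)[:,:,::-1])
```

```text
[ 466.51311073 -311.541786    231.85777178] 28.025 [-0.37672386 -0.59092579  0.10850313]
```

View pics/end.png

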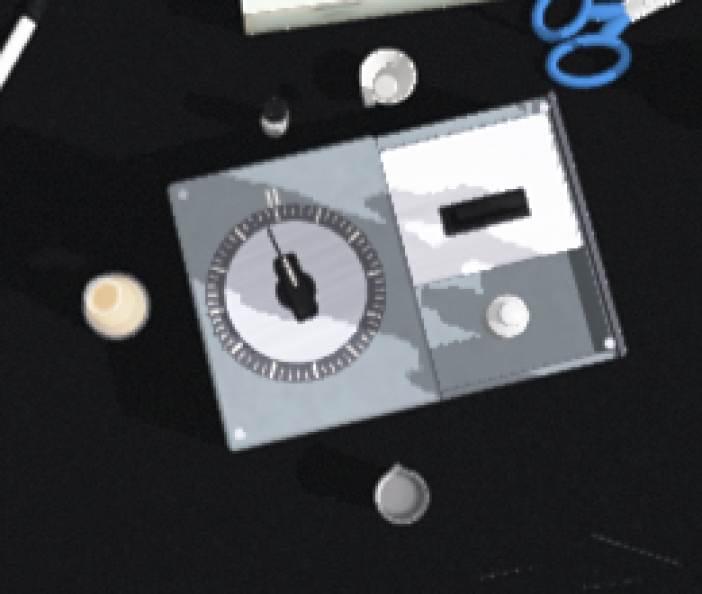

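The hatch is fully back (handle at 485,212) with the weight visible at (508,316). The pointer sits about two marks left of zero at (270,232), and all the glassware is in place.

```bash
python3 -c "
from rig import r
print(r.sign_off())"
```

```text
the job is handed in; nothing more can be done
None
```

The safe is open: the dial was turned to both numbers and left resting at the lock's stop, about 0.22 rad left of zero. The hatch is fully back with the weight in view, the glassware is unmoved, and the job was handed in at about 28 s.

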